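# Open the child-resistant stain bottle at the microscope stand

## Task

Open the bottle of stain that has the wide ribbed child-resistant cap: press the cap down firmly but without forcing it, and keep it pressed while turning it counter-clockwise until it comes free. Lift the cap straight off and set it down gently in the middle of the empty metal tray, open side down as it came off, flat on the tray's floor, then let go. Leave everything else where it is.

Things in the scene. Friction and masses are not known exactly. Their poses are not given: they have to be found in the camera images.
- bottle: amber stain bottle in a square grey weighted holder (86 x 86 x 28 mm), fixed to the table: it can neither move nor turn. Body 62 mm across, shoulders 80 to 96 mm high. It is the bottle with the wide ribbed cap. Origin: centre of the holder's underside on the table, z up. More than 45 N between cap and bottle breaks the neck
- cap: the bottle's child-resistant cap: white plastic, round, ribbed all round, 48 mm across, 36 mm high, 40 g, hollow, open below. Loose, but locked on the neck at the start. Origin: centre of its open underside, z up along its axis; on the shut bottle this is 108 mm above the table
- cap_top (a point): centre of the cap's flat top, 144 mm above the table when shut; a low straight bar crosses it along the cap's x axis. Turned without being pressed, the cap stays locked and only slips round and round like a ratchet at about 0.2 N m, either way
- cap_inside (a point): middle of the cap's ceiling, 32 mm above its underside, where a spring in the bottle pushes up: 4 to 12 N, rising as the cap goes down, until it meets a hard stop. The depth of that stop differs each time (4 to 12 mm) and cannot be seen; the cap is unlocked only within 1.5 mm of it: press until it is felt (14 to 20 N in all) and keep it so while turning
- neck (a point): Point on the bottle's axis inside the cap, 120 mm above the table. Pressed, the cap turns easily on the neck counter-clockwise seen from above, 55 to 80 degrees from its start to an end stop; there it is free: let up, it rises 3 mm by itself and lifts straight off, clear 30 mm higher. Turning on past the end stop just slips (0.2 N m), harmlessly; it stays free
- tray: square aluminium tray, 112 x 112 mm, fixed, with a rim 4 mm thick and 10 mm high all round; empty. Origin: centre of its underside on the table, sides along its x and y; its floor is 4 mm above the table
- dropper_bottle: second amber bottle in an identical fixed holder, told apart by its slim dropper top (32 mm across at the foot, 22 mm above, 146 mm high in all); not to be used. Origin: centre of the holder's underside
- slide_box: bystander: flat grey and black box for glass slides, 87 x 72 x 34 mm; loose. Origin: centre of its underside
- petri_dish: bystander: closed clear petri dish, 90 mm across, 15 mm high; loose. Origin: centre of its underside
- beaker: bystander: small open glass beaker, 60 mm across, 70 mm high; loose. Origin: centre of its underside
- eyepiece: bystander: black microscope eyepiece standing on its tube, 32 mm across, 42 mm high; loose. Origin: centre of its underside
- vial: bystander: small sample vial, 24 mm across, 50 mm high; loose. Origin: centre of its underside
- spatula: bystander: steel spatula lying flat, 150 mm long, along its x; loose. Origin: centre of its underside
- lens_can: bystander: black lens can, 32 mm across, 45 mm high; loose. Origin: centre of its underside
Not all that is in view belongs to the job. Several things have the shape of the cap; the one meant has the colours described above. Several things look just like the tray: the one meant starts farthest from the robot's base.

How it is judged:
On the way, in this order (a step that is already met when the one before it is completed fails the run):
1. the cap is pressed down on the bottle, far enough to unlock (z of cap in the frame of bottle below 0.1055 m and horizontal distance between cap and bottle below 0.006 m), for 0.2 s.
2. the cap has been lifted off, clear above the bottle (z of cap in the frame of bottle above 0.138 m and horizontal distance between cap and bottle below 0.06 m).
At the end, for the whole second after the job is handed in: The cap stands on the tray's floor, open side down, upright within 0.12 rad, its centre within 30 mm of the tray's centre along each of the tray's sides, at rest (under 0.02 m/s) and released by the fingers; the bystanders are within 30 mm of where they were (x of cap in the frame of tray between -0.03 and 0.03 m and y of cap in the frame of tray between -0.03 and 0.03 m and z of cap in the frame of tray below 0.009 m and angle between cap's own z axis and vertical below 0.12 rad and linear speed of cap below 0.02 m/s and contact force between the fingers and cap below 0.05 N); the robot touches nothing.
It fails at once if the cap was forced: more than 45 N between cap and bottle (contact force between cap and bottle above 45 N).
It fails at once if the gripper knocked hard against the bottle itself (over 25 N) (contact force between any of the fingers, the arm and bottle above 25 N).
It fails at once if the cap was dropped or thrown at the tray (faster than 0.6 m/s with no finger on it, a fall of some 20 mm) (linear speed of cap above 0.6 m/s and contact force between the fingers and cap below 0.05 N and horizontal distance between cap and tray below 0.12 m).
It fails at once if the dropper bottle was struck (over 25 N) (contact force between anything else and dropper_bottle above 25 N).
It fails at once if a bystander was moved by more than 30 mm (distance of any of slide_box, petri_dish, beaker, eyepiece, vial, spatula, lens_can from where it was at the start of the episode above 0.03 m).
It also fails if it takes over 58 s, if anything falls off the work surface, if the arm or the gripper's body presses on something with over 40 N, if the wrist force passes 120 N, or if a joint passes its speed limit or range.

## Robot

A 6-joint arm with a two-finger parallel gripper is mounted at the origin on the work surface. World frame = base frame: x ahead of the robot, y to its left, z up, the work surface at z = 0. Lengths are in m, angles in rad, forces in N, time in s.
With the tool pointing down it reaches from about 0.425 to 0.925 m from the base axis. Payload 12.5 kg.
Tool frame: the origin (TCP) lies midway between the tips of the shut fingers; the grasp point (between the pads) lies 19 mm behind it (bot.grasp_offset is the distance from the TCP to the grasp point, in m); x points along the fingers, y is the direction in which the jaws open and shut, and the axes are right-handed (so a half turn about x gives the same grasp; the last joint's range is limited). The gripper opens to 85 mm and grips with 20 to 120 N. Pads are 22 mm wide; open, the fingers measure 114 mm over their backs; the gripper's body (76 mm by 85 mm) begins 54 mm behind the grasp point. The pads swing forward as they close: fully open they stand 13 mm farther back than shut.
Start: joints at [1.026, 0.491, 1.559, -0, 1.092, -0.106], TCP at [0.266, 0.566, 0.231] pointing down, gripper open.
Joint ranges: [-3.1, 3.1], [-0.84, 2.19], [0.05, 2.79], [-1.13, 4.28], [0.06, 2.93], [-2.69, 2.69]. Speed limits (rad/s): [2.22, 2.22, 2.79, 3.14, 3.14, 3.14].

## Interface

Orientations are given as a unit quaternion [w, x, y, z].
In Python, from cell import bot gives the robot as it stands. The module is installed in compiled form; this text tells all that it offers.
- The arm moves only by the shell command python3 -m inch 'ROWS' [FORCE]. ROWS is a JSON object of lists of equal length, an entry for each row: "xyz": the shift along the tool's x, y, z in mm, a list of three; "roll": the turn about the tool's x in degrees; "hand": the opening in per cent of the stroke, from 0 (shut) to 100 (fully open). In form: {"xyz": [[tx, ty, tz], ...], "roll": [roll, ...], "hand": [hand, ...]}. A call has exactly 10 rows; each row shifts and turns the commanded pose from where the row before left it, along the tool's axes as they then stand; what a row does not reach is not made up. A row lasts 1/8 s, in which the tool goes at most 62.5 mm and 10.7 degrees, less where a joint would pass 70% of its speed; a pose out of reach is approached as far as the arm can. A call is refused whole if a number of a shift passes 62.5 or a number of a turn 10.7, either way. A call with a gripper value outside its range is refused whole. The fingers move at their own pace and stop on an object; FORCE is the grip in N (left out, the last holds). Time passes only in rows, so rows that do not move let the fingers close, or fill a call up. It gives the time, the measured TCP pose, the force and the opening at its end, in the units of the state.
- bot.get_state(): the state, without advancing time (a new reading comes with each control period).
- bot.snapshot(name): name is "scene" or "top" or "wrist"; returns the picture (420x560x3 uint8, blue, green, red); there is no depth.
- bot.camera_model(name): a dict with "intrinsics" (3x3 intrinsics, pixels), "extrinsics" (4x4, takes a point from world to camera coordinates). Camera axes: x right, y down, z forward; pixel columns grow to the right and rows downward; lengths in m; the calibration is good to about 2 mm. The wrist camera is an equidistant fisheye: a pixel r from the principal point sees the ray r / f radians off the axis. A picture is of the moment at which its call begins: read the wrist's pose just before it. camera_model takes no time and is no camera call; for the wrist camera it gives the pose at the moment of the call.
- bot.close_job(): hands the job in, once; it reports no verdict.
The state is a dict: "time": time; "joint_positions": joint angles; "dq": joint speeds; "tau": joint torques, N m; "tcp_pos": TCP position; "ee_rot": TCP orientation; "wrist_force": force on the tool from outside, world axes, zero at the start; "moment": the same for the moment, N m; "gripper_width": finger opening in m.
Only numpy, scipy, OpenCV 4.12 (cv2) and the standard library are available. Lean on these libraries where they do the work, as an engineer would, in place of code of your own. Each camera call takes 0.05 s, during which the arm holds its last target. There are 200 camera calls.

## Working session

There is one attempt and no reset: what is moved stays moved. The work goes in short steps, Python scripts to look and compute and a shell command to move; the robot and the scene stay as the last step left them, time stands still between calls to the robot, and variables do not carry over. Pictures are saved under pics/ and viewed, about 8 in all and at most 12, crops included, and the job is handed in when it is done.

```bash
mkdir -p pics; cat > h.py <<'E'
from cell import bot
import numpy as np, cv2
def ray(cam,u,v,z):
    m=bot.camera_model(cam);K=np.array(m["intrinsics"]);T=np.array(m["extrinsics"])
    d=np.linalg.inv(K)@[u,v,1.]
    if cam=="wrist":
        r=np.hypot(d[0],d[1]); d=np.array([0,0,1.]) if r<1e-9 else np.array([d[0]/r*np.sin(r),d[1]/r*np.sin(r),np.cos(r)])
    R=T[:3,:3];c=-R.T@T[:3,3];w=R.T@d
    return c+w*(z-c[2])/w[2]
E
python3 - <<'E'
from h import *
for n in("top","scene"):
    i=bot.snapshot(n);cv2.imwrite(f"pics/{n}.png",i)
    m=bot.camera_model(n);T=np.array(m["extrinsics"]);print(n,m["intrinsics"],-T[:3,:3].T@T[:3,3])
s=bot.get_state();print(s)
cv2.imwrite("pics/top2.png",cv2.resize(cv2.imread("pics/top.png"),(800,600),interpolation=cv2.INTER_CUBIC))
E
```

```text
top [[518.52878038   0.         283.21896469]
 [  0.         518.52878038 210.18995429]
 [  0.           0.           1.        ]] [0.44522021 0.01530581 1.06595144]
scene [[484.27403247   0.         277.76604749]
 [  0.         484.27403247 204.22865155]
 [  0.           0.           1.        ]] [1.17751505 0.12126348 0.69894966]
{'time': 0.1, 'joint_positions': array([ 1.02641338e+00,  4.91469722e-01,  1.55943004e+00, -1.73237241e-05,
        1.09170924e+00, -1.05611061e-01]), 'dq': array([-3.06283931e-05,  1.02140990e-04, -7.96420365e-04,  9.18370577e-05,
        2.32284997e-04,  6.98650040e-04]), 'tau': array([ 2.35483392e-03, -6.19450378e+01, -2.62024355e+01, -8.31698912e-05,
        2.92981764e-03, -4.18700381e-06]), 'tcp_pos': array([0.26539114, 0.56561036, 0.23079024]), 'ee_rot': array([ 0.69004927,  0.15354284,  0.69026844, -0.15422736]), 'wrist_force': array([ 0.11110857,  0.43347654, -0.7056774 ]), 'moment': array([ 0.03087467,  0.03420972, -0.01571478]), 'gripper_width': 0.08531533460935248}
```

View pics/top2.png

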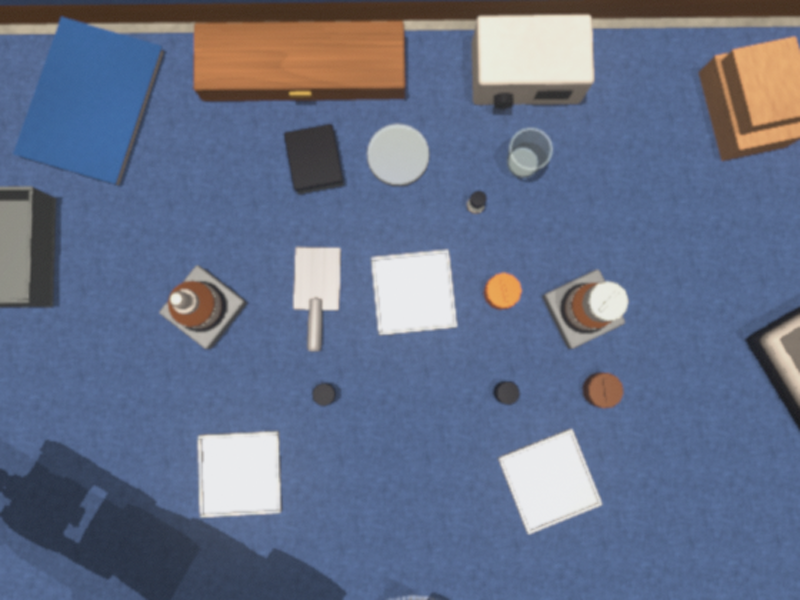

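View pics/scene.png

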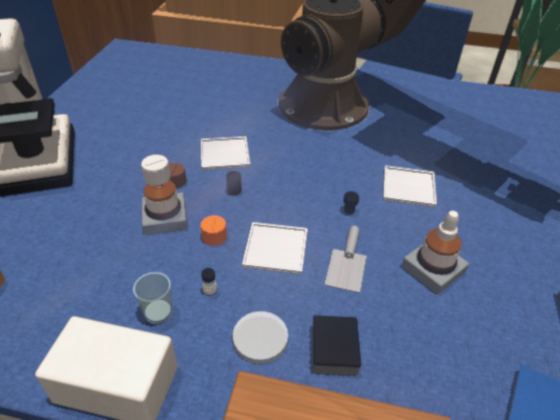

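The top view shows three white cap-like and tray-like candidates.
- **Caps (800x600 view):** white at (607,300) on a bottle, orange at (503,290), brown at (604,390). The white one fits: it is white plastic and sits on the bottle.
- **Trays:** (413,292), (239,474) and (550,480). The one at (413,292) looks farthest from the base, which I'll check with numbers.

```bash
python3 - <<'E'
from h import *
k=.7
for n,u,v,z in [("cap",607,300,.144),("trayA",413.5,292,.004),("B",239,474,.004),("C",550,480,.004),("hold c1",546,299,.028),("c2",599,271,.028),("c3",624,320,.028),("c4",573,347,.028),("drop",180,299,.146),
 ("tA1",372,257,.01),("tA2",448,251,.01),("tA3",456,327,.01),("tA4",379,334,.01),("brown",604,390,.036),("orange",503,290,.036)]:
    p=ray("top",u*k,v*k,z);print(n,p.round(4),np.hypot(*p[:2]).round(3))
print(ray("scene",155,162,.144))
i=cv2.imread("pics/top.png")[165:255,370:460]
j=cv2.imread("pics/scene.png")[140:240,130:230]
cv2.imwrite("pics/crop.png",np.hstack([cv2.resize(i,(400,400),interpolation=2),cv2.resize(j,(400,400),interpolation=2)]))
E
```

```text
cap [ 0.527  -0.2473  0.144 ] 0.582
trayA [ 0.5551 -0.0081  0.004 ] 0.555
B [0.3013 0.2416 0.004 ] 0.386
C [ 0.2858 -0.1963  0.004 ] 0.347
hold c1 [ 0.54   -0.1942  0.028 ] 0.574
c2 [ 0.5787 -0.2707  0.028 ] 0.639
c3 [ 0.5087 -0.3032  0.028 ] 0.592
c4 [ 0.4719 -0.2299  0.028 ] 0.525
drop [0.5358 0.2857 0.146 ] 0.607
tA1 [0.6059 0.0509 0.01  ] 0.608
tA2 [ 0.6131 -0.0587  0.01  ] 0.616
tA3 [ 0.5034 -0.0678  0.01  ] 0.508
tA4 [0.495  0.0422 0.01  ] 0.497
brown [ 0.4116 -0.2688  0.036 ] 0.492
orange [ 0.5528 -0.1327  0.036 ] 0.568
[ 0.52399869 -0.2466554   0.144     ]
```

View pics/crop.png

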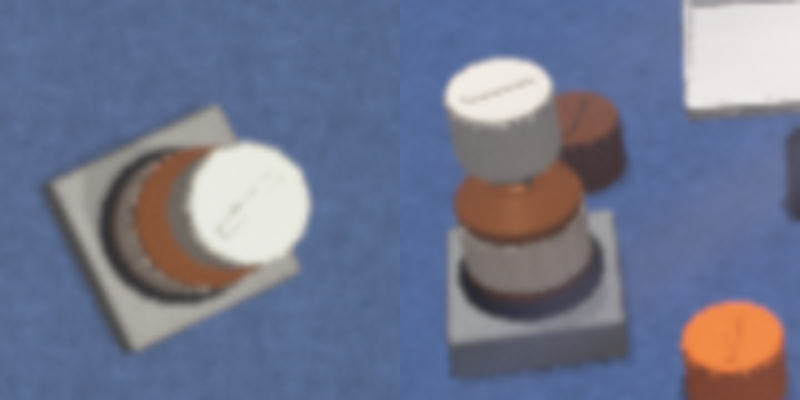

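The crop confirms the white ribbed cap on the bottle, centred at crop (249,204), which is top pixel (426,211). Brown and orange are lookalikes. Cap ≈ (0.525,-0.248). The tray is A at (0.555,-0.008), the farthest. Next I'll work out the travel in tool axes.

```bash
cat >> h.py <<'E'
from scipy.spatial.transform import Rotation as Ro
def tool(dst,s=None):
    s=s or bot.get_state();q=s["ee_rot"];R=Ro.from_quat([q[1],q[2],q[3],q[0]])
    return R.inv().apply(np.array(dst)-s["tcp_pos"])*1000
def axes():
    q=bot.get_state()["ee_rot"];return Ro.from_quat([q[1],q[2],q[3],q[0]]).as_matrix().round(3)
E
python3 - <<'E'
from h import *
print(axes());print(tool([.48,.1,.23]));R=axes();print(R.T@(np.array([.525,-.248,.23])-[.48,.1,.23])*1000)
E
```

```text
[[-0.001  0.425  0.905]
 [-0.001  0.905 -0.425]
 [-1.    -0.001 -0.   ]]
[   1.08862558 -330.33531816  392.08160511]
[   0.303 -295.815  188.625]
```

```bash
python3 -m inch '{"xyz":[[0,-33,39],[0,-33,39],[0,-33,39],[0,-33,39],[0,-33,39],[0,-33,39],[0,-33,39],[0,-33,39],[0,-33,39],[0,-33,39]],"roll":[0,0,0,0,0,0,0,0,0,0],"hand":[100,100,100,100,100,100,100,100,100,100]}' 100
python3 -m inch '{"xyz":[[0,-37,23.5],[0,-37,23.5],[0,-37,23.5],[0,-37,23.5],[0,-37,23.5],[0,-37,23.5],[0,-37,23.5],[0,-37,23.5],[0,0,0],[0,0,0]],"roll":[0,0,0,0,0,0,0,0,10,10],"hand":[100,100,100,100,100,100,100,100,100,100]}' 100
python3 -m inch '{"xyz":[[0,0,0],[0,0,0],[0,0,0],[0,0,0],[0,0,0],[0,0,0],[0,0,0],[0,0,0],[0,0,0],[0,0,0]],"roll":[10,10,10,10,10,10,10,10,10,10],"hand":[100,100,100,100,100,100,100,100,100,100]}' 100
python3 - <<'E'
from h import *
s=bot.get_state();print(s["joint_positions"].round(3),s["tcp_pos"]);print(axes())
m=bot.camera_model("wrist");i=bot.snapshot("wrist");T=np.array(m["extrinsics"])
print(m["intrinsics"],-T[:3,:3].T@T[:3,3]);cv2.imwrite("pics/w1.png",cv2.resize(i,(800,600),interpolation=2))
def proj(p):
    c=T[:3,:3]@p+T[:3,3];th=np.arctan2(np.hypot(c[0],c[1]),c[2]);K=np.array(m["intrinsics"]);r=np.hypot(c[0],c[1]);return (K@[c[0]/r*th,c[1]/r*th,1])[:2]/.7
print(proj(np.array([.525,-.248,.144])))
np.savez("w1.npz",T=T,K=m["intrinsics"])
E
```

```text
time: 1.35
tcp_pos: [0.4788, 0.0998, 0.2312]
ee_rot: [0.69, 0.154, 0.69, -0.154]
wrist_force: [0.5, 0.1, -0.3]
gripper_width: 0.0855
time: 2.6
tcp_pos: [0.5225, -0.247, 0.2307]
ee_rot: [0.652, 0.274, 0.652, -0.274]
wrist_force: [0.4, -0.2, 0.2]
gripper_width: 0.0853
time: 3.85
tcp_pos: [0.5227, -0.2464, 0.231]
ee_rot: [-0.21, -0.675, -0.21, 0.675]
wrist_force: [0.2, -0.1, -0.7]
gripper_width: 0.0852
[-0.555  0.424  1.677  0.     1.041  0.413] [ 0.52267517 -0.24637573  0.23096439]
[[-0.001  0.567 -0.824]
 [ 0.    -0.824 -0.567]
 [-1.    -0.001  0.   ]]
[[325.1922621    0.         277.44706114]
 [  0.         325.1922621  209.87799189]
 [  0.           0.           1.        ]] [ 0.57578407 -0.20917587  0.37429693]
[402.82449261 304.28487687]
```

View pics/w1.png

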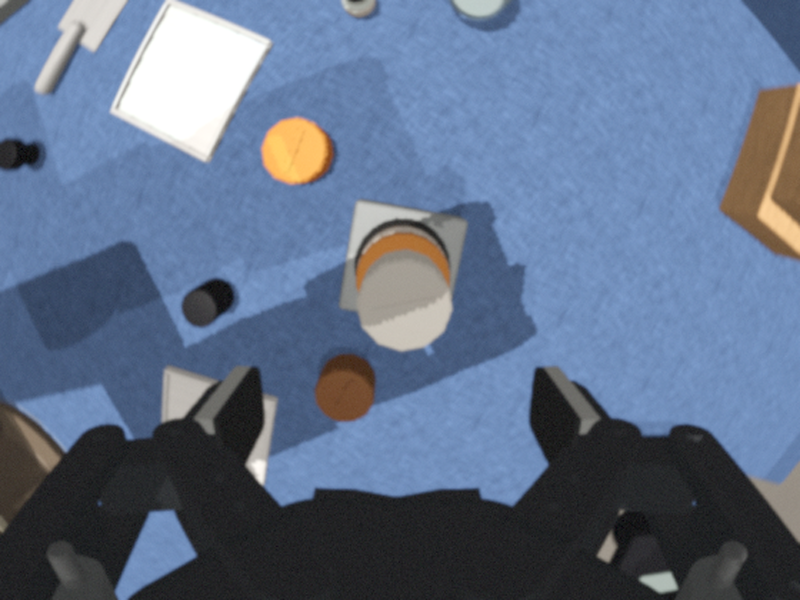

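The wrist view shows the cap top as a disc centred near (404,302) against a predicted (403,304). The agreement is about 1 mm. Orange (297,150) and brown (345,387) are clear of the fingers.

```bash
python3 - <<'E'
from h import *
p=ray("wrist",404*.7,302*.7,.144);print(p)
print(tool([(p[0]+.525)/2,(p[1]-.248)/2,.108]))
E
```

```text
[ 0.52633266 -0.24784211  0.144     ]
[122.98411252   3.03027508  -1.61277105]
```

```bash
python3 -m inch '{"xyz":[[15,3,-1.6],[15,0,0],[15,0,0],[15,0,0],[15,0,0],[15,0,0],[12,0,0],[10,0,0],[7,0,0],[4,0,0]],"roll":[0,0,0,0,0,0,0,0,0,0],"hand":[100,100,100,100,100,100,100,100,100,100]}' 100
python3 - <<'E'
from h import *
s=bot.get_state();print(s["tcp_pos"],s["wrist_force"])
i=bot.snapshot("wrist");cv2.imwrite("pics/w2.png",cv2.resize(i,(800,600),interpolation=2))
E
```

```text
time: 5.15
tcp_pos: [0.5259, -0.248, 0.108]
ee_rot: [0.212, 0.675, 0.212, -0.675]
wrist_force: [-0.7, 0.7, -0.8]
gripper_width: 0.0856
[ 0.5258707  -0.24797331  0.10797512] [-0.66336258  0.71342379 -0.79212324]
```

View pics/w2.png

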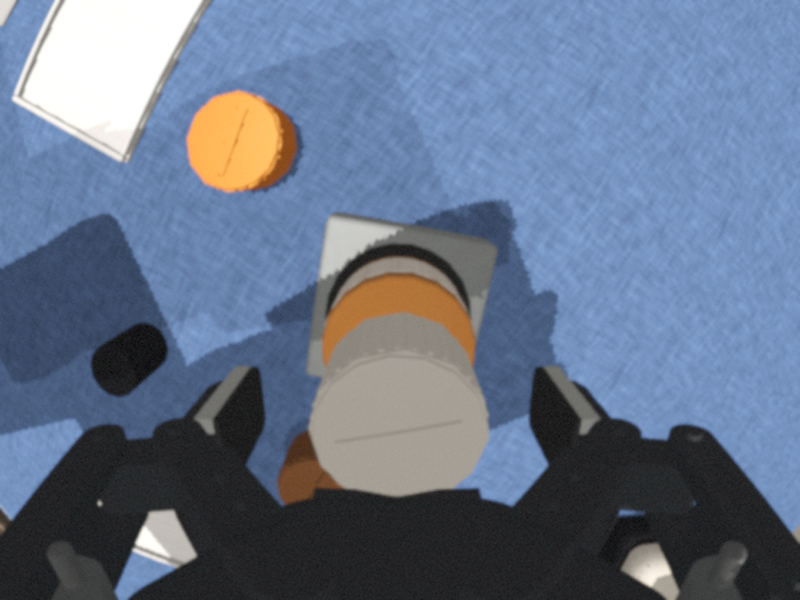

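The cap sits centred between the fingers: its centre is about u=398 and the midpoint of the pads 397. I'll close on it now.

```bash
python3 -m inch '{"xyz":[[0,0,0],[0,0,0],[0,0,0],[0,0,0],[0,0,0],[0,0,0],[0,0,0],[0,0,0],[0,0,0],[0,0,0]],"roll":[0,0,0,0,0,0,0,0,0,0],"hand":[0,0,0,0,0,0,0,0,0,0]}' 100
python3 -m inch '{"xyz":[[0.5,0,0],[0.5,0,0],[0.5,0,0],[0.5,0,0],[0.5,0,0],[0.5,0,0],[0,0,0],[0,0,0],[0,0,0],[0,0,0]],"roll":[0,0,0,0,0,0,0,0,0,0],"hand":[0,0,0,0,0,0,0,0,0,0]}' 100
```

```text
time: 6.45
tcp_pos: [0.526, -0.2481, 0.1083]
ee_rot: [0.212, 0.675, 0.212, -0.675]
wrist_force: [0.6, -1.4, 3.4]
gripper_width: 0.0468
time: 7.7
tcp_pos: [0.526, -0.2481, 0.1055]
ee_rot: [0.212, 0.675, 0.212, -0.674]
wrist_force: [2.3, -1.4, 6.8]
gripper_width: 0.047
```

```bash
python3 -m inch '{"xyz":[[0.5,0,0],[0.5,0,0],[0,0,0],[0,0,0],[0,0,0],[0,0,0],[0,0,0],[0,0,0],[0,0,0],[0,0,0]],"roll":[0,0,0,0,0,0,0,0,0,0],"hand":[0,0,0,0,0,0,0,0,0,0]}' 100
python3 -m inch '{"xyz":[[0.5,0,0],[0.5,0,0],[0,0,0],[0,0,0],[0,0,0],[0,0,0],[0,0,0],[0,0,0],[0,0,0],[0,0,0]],"roll":[0,0,0,0,0,0,0,0,0,0],"hand":[0,0,0,0,0,0,0,0,0,0]}' 100
```

```text
time: 8.95
tcp_pos: [0.526, -0.2481, 0.1045]
ee_rot: [0.212, 0.675, 0.212, -0.674]
wrist_force: [1.6, -2.2, 7.1]
gripper_width: 0.0465
time: 10.2
tcp_pos: [0.526, -0.2481, 0.1035]
ee_rot: [0.212, 0.675, 0.212, -0.674]
wrist_force: [0.9, -0.4, 6.7]
gripper_width: 0.0469
```

```bash
python3 -m inch '{"xyz":[[0.5,0,0],[0.5,0,0],[0,0,0],[0,0,0],[0,0,0],[0,0,0],[0,0,0],[0,0,0],[0,0,0],[0,0,0]],"roll":[0,0,0,0,0,0,0,0,0,0],"hand":[0,0,0,0,0,0,0,0,0,0]}' 100
python3 -m inch '{"xyz":[[0.5,0,0],[0.5,0,0],[0,0,0],[0,0,0],[0,0,0],[0,0,0],[0,0,0],[0,0,0],[0,0,0],[0,0,0]],"roll":[0,0,0,0,0,0,0,0,0,0],"hand":[0,0,0,0,0,0,0,0,0,0]}' 100
```

```text
time: 11.45
tcp_pos: [0.526, -0.2481, 0.1026]
ee_rot: [0.212, 0.675, 0.212, -0.674]
wrist_force: [1.1, -1.2, 8.1]
gripper_width: 0.0469
time: 12.7
tcp_pos: [0.526, -0.2481, 0.102]
ee_rot: [0.212, 0.675, 0.212, -0.674]
wrist_force: [0.1, -0.8, 12.9]
gripper_width: 0.0471
```

The stop is being felt, so I'll go half a millimetre more.

```bash
python3 -m inch '{"xyz":[[0.5,0,0],[0,0,0],[0,0,0],[0,0,0],[0,0,0],[0,0,0],[0,0,0],[0,0,0],[0,0,0],[0,0,0]],"roll":[0,0,0,0,0,0,0,0,0,0],"hand":[0,0,0,0,0,0,0,0,0,0]}' 100
```

```text
time: 13.95
tcp_pos: [0.526, -0.2481, 0.1019]
ee_rot: [0.212, 0.675, 0.211, -0.674]
wrist_force: [-1.6, 1.2, 17.2]
gripper_width: 0.0469
```

The hard stop is at 17 N. Turning counter-clockwise is negative roll, since tool x points down.

```bash
python3 -m inch '{"xyz":[[0,0,0],[0,0,0],[0,0,0],[0,0,0],[0,0,0],[0,0,0],[0,0,0],[0,0,0],[0,0,0],[0,0,0]],"roll":[-4,-4,-4,-4,-4,-4,-4,-4,-4,-4],"hand":[0,0,0,0,0,0,0,0,0,0]}' 100; python3 -c "
from h import *
s=bot.get_state();print(s['moment'],s['joint_positions'].round(3))"
```

```text
time: 15.2
tcp_pos: [0.5262, -0.2481, 0.1018]
ee_rot: [0.431, 0.561, 0.43, -0.561]
wrist_force: [-1.1, -0.3, 15.8]
gripper_width: 0.0467
[ 0.03167216  0.08671771 -0.08617656] [-0.554  0.589  1.793  0.     0.758 -0.292]
```

Low moment: it turns easily and the press holds at 16 N. Turning on.

```bash
python3 -m inch '{"xyz":[[0,0,0],[0,0,0],[0,0,0],[0,0,0],[0,0,0],[0,0,0],[0,0,0],[0,0,0],[0,0,0],[0,0,0]],"roll":[-4,-4,-4,-4,-4,-4,-4,-4,-4,-4],"hand":[0,0,0,0,0,0,0,0,0,0]}' 100; python3 -c "
from h import *
s=bot.get_state();print(s['moment'],s['joint_positions'].round(3))"
python3 -m inch '{"xyz":[[0,0,0],[0,0,0],[0,0,0],[0,0,0],[0,0,0],[0,0,0],[0,0,0],[0,0,0],[0,0,0],[0,0,0]],"roll":[-4,-4,-4,-4,0,0,0,0,0,0],"hand":[0,0,0,0,0,0,0,0,0,0]}' 100; python3 -c "
from h import *
s=bot.get_state();print(s['moment'],s['joint_positions'].round(3))"
```

```text
time: 16.45
tcp_pos: [0.5254, -0.2474, 0.1018]
ee_rot: [0.596, 0.38, 0.597, -0.38]
wrist_force: [-4.7, 3.8, 19.2]
gripper_width: 0.0468
[ 0.60982231  0.77125165 -0.23915852] [-5.540e-01  5.880e-01  1.794e+00  1.000e-03  7.600e-01 -9.900e-01]
time: 17.7
tcp_pos: [0.5249, -0.2474, 0.1018]
ee_rot: [0.642, 0.294, 0.644, -0.294]
wrist_force: [-7.2, 2.7, 19.8]
gripper_width: 0.0466
[ 0.50611975  1.14835825 -0.12582586] [-0.554  0.588  1.795  0.     0.76  -1.267]
```

Moment about z of -0.24 N·m means the end stop was reached, and we are 16° past it. Letting up gently.

```bash
python3 -m inch '{"xyz":[[-1,0,0],[-1,0,0],[-1,0,0],[-1,0,0],[-1,0,0],[-1,0,0],[-1,0,0],[-1,0,0],[-1,0,0],[-1,0,0]],"roll":[0,0,0,0,0,0,0,0,0,0],"hand":[0,0,0,0,0,0,0,0,0,0]}' 100
```

```text
time: 18.95
tcp_pos: [0.5248, -0.2473, 0.1099]
ee_rot: [0.642, 0.294, 0.644, -0.294]
wrist_force: [-5.0, 1.7, -2.3]
gripper_width: 0.0466
```

```bash
python3 -m inch '{"xyz":[[-2,0,0],[-2,0,0],[-2,0,0],[-2,0,0],[-2,0,0],[-2,0,0],[-2,0,0],[-2,0,0],[-2,0,0],[-2,0,0]],"roll":[0,0,0,0,0,0,0,0,0,0],"hand":[0,0,0,0,0,0,0,0,0,0]}' 100
```

```text
time: 20.2
tcp_pos: [0.5259, -0.248, 0.1309]
ee_rot: [0.643, 0.294, 0.643, -0.294]
wrist_force: [1.1, -0.2, 0.3]
gripper_width: 0.0464
```

Free, with no pull. Straight up another 90 mm, then look.

```bash
python3 -m inch '{"xyz":[[-5,0,0],[-10,0,0],[-10,0,0],[-10,0,0],[-10,0,0],[-10,0,0],[-10,0,0],[-10,0,0],[-10,0,0],[-5,0,0]],"roll":[0,0,0,0,0,0,0,0,0,0],"hand":[0,0,0,0,0,0,0,0,0,0]}' 100
python3 - <<'E'
from h import *
i=bot.snapshot("scene");j=bot.snapshot("wrist")
cv2.imwrite("pics/s3.png",np.hstack([cv2.resize(i[60:260,60:327],(400,300),interpolation=2),cv2.resize(j,(400,300))]))
# tray fit in top image, away from arm shadow: from first picture
t=cv2.imread("pics/top.png");m=cv2.inRange(t[165:245,250:330],(200,200,200),(255,255,255))
c=max(cv2.findContours(m,0,2)[0],key=cv2.contourArea);r=cv2.minAreaRect(c);u,v=r[0][0]+250,r[0][1]+165
p=ray("top",u,v,.007);print(r,p);print(tool([p[0],p[1],.215]));print(tool([p[0],p[1],.215])/10)
E
```

```text
time: 21.45
tcp_pos: [0.526, -0.248, 0.2215]
ee_rot: [0.643, 0.294, 0.643, -0.294]
wrist_force: [-0.4, 0.2, -0.3]
gripper_width: 0.0468
((39.52475357055664, 39.247528076171875), (53.73200988769531, 54.130027770996094), 84.2894058227539) [ 0.55507787 -0.0082058   0.007     ]
[   6.25029264  178.92558112 -162.3471086 ]
[  0.62502926  17.89255811 -16.23471086]
```

View pics/s3.png

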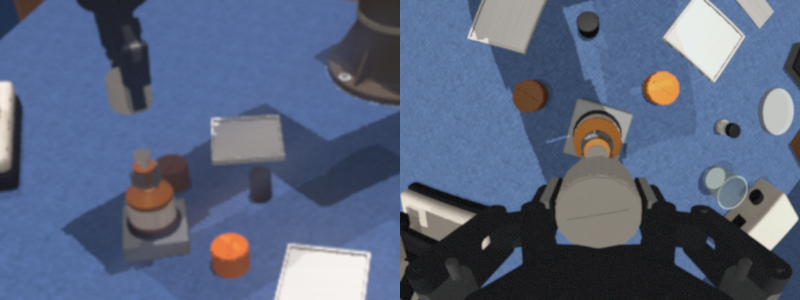

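The cap is off, upright in the jaws, and the bare neck is visible below. Moving to over the tray.

```bash
python3 -m inch '{"xyz":[[0,10,-9],[0,20,-18.5],[0,21,-19],[0,21,-19],[0,21,-19],[0,21,-19],[0,21,-19],[0,21,-19],[0,16,-14.5],[0,7,-6]],"roll":[0,0,0,0,0,0,0,0,0,0],"hand":[0,0,0,0,0,0,0,0,0,0]}' 100
python3 -m inch '{"xyz":[[12,0,0],[24,0,0],[30,0,0],[30,0,0],[30,0,0],[24,0,0],[18,0,0],[12,0,0],[8,0,0],[4,0,0]],"roll":[0,0,0,0,0,0,0,0,0,0],"hand":[0,0,0,0,0,0,0,0,0,0]}' 100
python3 - <<'E'
from h import *
print(bot.get_state()["tcp_pos"])
i=bot.snapshot("scene");j=bot.snapshot("wrist")
cv2.imwrite("pics/s4.png",np.hstack([cv2.resize(i[190:310,200:360],(400,300),interpolation=2),cv2.resize(j,(400,300))]))
E
```

```text
time: 22.8
tcp_pos: [0.555, -0.0068, 0.2205]
ee_rot: [0.643, 0.294, 0.644, -0.294]
wrist_force: [0.6, -0.8, -0.2]
gripper_width: 0.0463
time: 24.05
tcp_pos: [0.5553, -0.0085, 0.0285]
ee_rot: [0.643, 0.294, 0.643, -0.294]
wrist_force: [-0.3, -1.0, 0.1]
gripper_width: 0.0467
[ 0.55525533 -0.0085348   0.02853735]
```

View pics/s4.png

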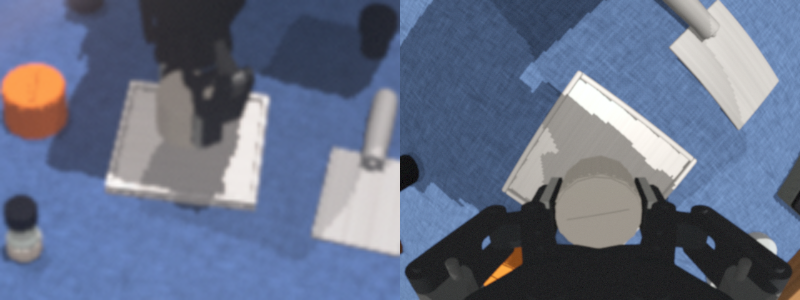

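The cap is over the tray's middle and upright. I'll lower it 20 mm, then feel for the floor.

```bash
python3 -m inch '{"xyz":[[3,0,0],[3,0,0],[3,0,0],[3,0,0],[2,0,0],[2,0,0],[1,0,0],[1,0,0],[0,0,0],[0,0,0]],"roll":[0,0,0,0,0,0,0,0,0,0],"hand":[0,0,0,0,0,0,0,0,0,0]}' 60
python3 -m inch '{"xyz":[[0.5,0,0],[0.5,0,0],[0.5,0,0],[0.5,0,0],[0,0,0],[0,0,0],[0,0,0],[0,0,0],[0,0,0],[0,0,0]],"roll":[0,0,0,0,0,0,0,0,0,0],"hand":[0,0,0,0,0,0,0,0,0,0]}' 60
```

```text
time: 25.4
tcp_pos: [0.5553, -0.0083, 0.0108]
ee_rot: [0.643, 0.294, 0.643, -0.294]
wrist_force: [-0.3, -0.4, 0.1]
gripper_width: 0.0465
time: 26.65
tcp_pos: [0.5552, -0.0083, 0.0088]
ee_rot: [0.643, 0.294, 0.643, -0.294]
wrist_force: [0.3, -0.1, -0.5]
gripper_width: 0.047
```

```bash
python3 -m inch '{"xyz":[[0.5,0,0],[0.5,0,0],[0.5,0,0],[0.5,0,0],[0,0,0],[0,0,0],[0,0,0],[0,0,0],[0,0,0],[0,0,0]],"roll":[0,0,0,0,0,0,0,0,0,0],"hand":[0,0,0,0,0,0,0,0,0,0]}' 60
python3 -m inch '{"xyz":[[0.5,0,0],[0.5,0,0],[0.5,0,0],[0,0,0],[0,0,0],[0,0,0],[0,0,0],[0,0,0],[0,0,0],[0,0,0]],"roll":[0,0,0,0,0,0,0,0,0,0],"hand":[0,0,0,0,0,0,0,0,0,0]}' 60
```

```text
time: 27.9
tcp_pos: [0.5553, -0.0084, 0.0068]
ee_rot: [0.643, 0.294, 0.643, -0.294]
wrist_force: [0.3, -0.6, -1.2]
gripper_width: 0.047
time: 29.15
tcp_pos: [0.5553, -0.0084, 0.0053]
ee_rot: [0.643, 0.294, 0.643, -0.294]
wrist_force: [-0.6, -0.0, 3.9]
gripper_width: 0.0467
```

```bash
python3 -m inch '{"xyz":[[0.5,0,0],[0,0,0],[0,0,0],[0,0,0],[0,0,0],[0,0,0],[0,0,0],[0,0,0],[0,0,0],[0,0,0]],"roll":[0,0,0,0,0,0,0,0,0,0],"hand":[0,0,0,0,0,0,0,0,0,0]}' 60
```

```text
time: 30.4
tcp_pos: [0.5553, -0.0084, 0.0053]
ee_rot: [0.643, 0.294, 0.643, -0.294]
wrist_force: [-3.3, -0.6, 9.4]
gripper_width: 0.047
```

The floor is felt at 9 N. I'll open part way so the fingers stay inside the rim, then go straight up.

```bash
python3 -m inch '{"xyz":[[0,0,0],[0,0,0],[0,0,0],[0,0,0],[0,0,0],[0,0,0],[0,0,0],[0,0,0],[0,0,0],[0,0,0]],"roll":[0,0,0,0,0,0,0,0,0,0],"hand":[70,70,70,70,70,70,70,70,70,70]}' 20
python3 -m inch '{"xyz":[[-2,0,0],[-5,0,0],[-10,0,0],[-15,0,0],[-20,0,0],[-25,0,0],[-25,0,0],[-25,0,0],[-20,0,0],[-10,0,0]],"roll":[0,0,0,0,0,0,0,0,0,0],"hand":[70,70,70,70,70,70,70,70,70,70]}' 20
python3 - <<'E'
from h import *
print(bot.get_state()["tcp_pos"])
i=bot.snapshot("scene");j=bot.snapshot("wrist")
cv2.imwrite("pics/s5.png",np.hstack([cv2.resize(i,(400,300),interpolation=2),cv2.resize(j,(400,300))]))
cv2.imwrite("pics/w5.png",j);cv2.imwrite("pics/sc5.png",i)
E
```

```text
time: 31.65
tcp_pos: [0.5552, -0.0084, 0.0048]
ee_rot: [0.643, 0.294, 0.643, -0.294]
wrist_force: [-0.5, -0.6, 0.3]
gripper_width: 0.0601
time: 32.9
tcp_pos: [0.5554, -0.0084, 0.1637]
ee_rot: [0.644, 0.294, 0.642, -0.294]
wrist_force: [-0.0, 0.2, -0.3]
gripper_width: 0.0596
[ 0.55543501 -0.00837796  0.1637213 ]
```

View pics/s5.png

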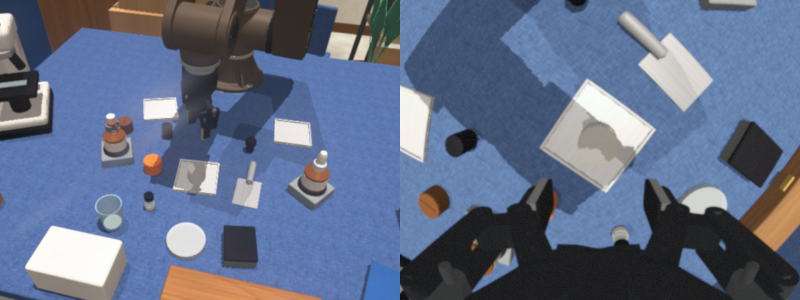

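The cap is white on white near wrist-half (604,140); I'll enlarge it to check.

```bash
python3 - <<'E'
from h import *
j=cv2.imread("pics/w5.png");i=cv2.imread("pics/sc5.png")
cv2.imwrite("pics/c5.png",np.hstack([cv2.resize(j[105:275,185:365],(424,400),interpolation=2),cv2.resize(i[210:280,230:320],(376,400),interpolation=2)]))
E
```

```text
(no output)
```

View pics/c5.png

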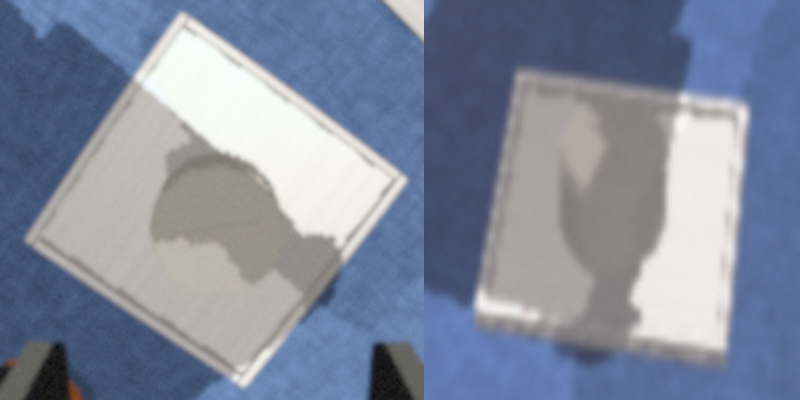

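```bash
python3 - <<'E'
from h import *
print(ray("wrist",275.4,200.2,.04))
c=[(183,13),(408,178),(242,387),(25,240)]
print(np.mean([ray("wrist",185+a*180/424,105+b*170/400,.010) for a,b in c],0))
s=bot.get_state();print(s["wrist_force"],s["time"]);print(bot.close_job())
E
```

```text
[ 0.55232358 -0.00732991  0.04      ]
[ 0.55334194 -0.007839    0.01      ]
[-0.42010945 -0.52271259 -0.05652234] 33.0
the job is handed in; nothing more can be done
None
```

The white ribbed cap is off its bottle and standing, bar side up, in the middle of the tray farthest from the base. I handed the job in at 33.0 s.

- **Opening:** I gripped the cap at 100 N and pressed in small steps until the hard stop, about 6 mm down. The press read 16–20 N while I turned it counter-clockwise. The end stop showed as a moment of about 0.24 N·m by 80°, and I turned 16° more before letting up. The cap then lifted straight off with no lasting pull.
- **Placing:** I lowered it until the tray floor pushed back at about 9 N, opened the fingers only part way to stay inside the rim, and raised the arm straight up.
- **Last checks:** The wrist picture puts the cap about 1 mm from the tray's centre. It looks upright in both views, the fingers are clear, and the wrist force is close to zero. I saw no bystander out of place in the last pictures, but I did not measure their positions again.

No check failed. The job gave no verdict when handed in.

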